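Raise the edge of a weighing slab with a ratchet toe jack and hold it up

ROBOT

A 6-joint arm with a two-finger parallel gripper is mounted at the origin on a cart in front of the work surface, level with it; the furniture and walls round the work are solid. World frame = base frame: x ahead of the robot, y to its left, z up, the work surface at z = 0. Lengths are in m, angles in rad, forces in N, time in s.
With the tool pointing down it reaches from about 0.25 to 0.775 m from the base axis. Payload 4 kg.
Tool frame: the origin (TCP) lies between the finger pads, 19 mm behind the fingertips; this is the grasp point; z points along the fingers, y is the line along which they close (so a half turn about z gives the same grasp; the last joint's range is limited). The gripper opens to 94 mm and grips with 3 to 60 N. Pads are 16 mm wide; open, the fingers measure 119 mm over their backs; the gripper's body (75 mm by 177 mm) begins 78 mm behind the grasp point.
Start: joints at [-1.218, 0.087, 1.371, -0, 1.684, -0.103], TCP at [0.242, -0.494, 0.224] pointing down, gripper open.
Joint ranges: [-3.1, 3.1], [-0.76, 2.03], [0.27, 2.55], [-1.08, 4.22], [0.17, 2.65], [-2.57, 2.57]. Speed limits (rad/s): [2.79, 2.79, 3.14, 3.14, 3.14, 3.14].

INTERFACE

Orientations are given as [roll, pitch, yaw] about the fixed x, y, z axes, in that order (R = Rz(yaw) Ry(pitch) Rx(roll)).
In Python, from bench import robot gives the robot as it stands.
- The arm moves only by the tool arm_command, never from a script. Its argument "targets" is one flat list of numbers, 7 for each row, row after row: the turn, a rotation vector about the tool's x, y, z in degrees, then the shift along the tool's x, y, z in mm, then the closure, from -1 (fully open) to 1 (shut). In form: [ax, ay, az, x, y, z, hand, ax, ay, az, x, y, z, hand, ...]. A call has 1 to 20 rows; each row is the pose to reach, as a shift and turn from the pose commanded when the call began, along the tool's axes at that moment; what a row does not reach only later rows make up. A row lasts 1/10 s, in which the tool goes at most 50 mm and 8.59 degrees, less where a joint would pass 70% of its speed; a pose out of reach is approached as far as the arm can. A call with a gripper value outside its range is refused whole. The fingers move at their own pace and stop on an object; the grip force is fixed at half the most. Time passes only in rows, so rows that repeat a pose let the fingers close. It gives the time, the measured TCP pose, the force, the opening and the grip force at its end, in the units of the state.
- robot.get_obs(): the state, without advancing time (a new reading comes with each control period).
- robot.snapshot(name): name is "scene" or "side" or "wrist"; returns a dict with "color" (384x512x3 uint8, red, green, blue), "range_z" (384x512 float32, m along the optical axis (not along the pixel's ray), 0 where there is no reading), "fx", "fy", "cx", "cy" (pixels), "T" (4x4, takes a point from camera to world coordinates); the wrist camera has in their place "T_tool_cam" (4x4, takes a point from camera to tool coordinates, whose origin is the TCP and whose axes are the flange's). Camera axes: x right, y down, z forward; pixel columns grow to the right and rows downward; lengths in m; the calibration is good to about 2 mm. A picture is of the moment at which its call begins: read the wrist's pose just before it.
- robot.close_job(): hands the job in; it is judged then, once.
The state is a dict: "time": time; "joint_positions": joint angles; "qvel": joint speeds; "joint_torque": joint torques, N m; "tool_pos": TCP position; "ee_rot": TCP orientation; "wrist_force": force on the tool from outside, world axes, zero at the start; "wrist_torque": the same for the moment, N m; "width": finger opening in m; "finger_force": force on a finger pad.
Only numpy, scipy, OpenCV 4.12 (cv2) and the standard library are available. Lean on these libraries where they do the work, as an engineer would, in place of code of your own. Each camera call takes 0.05 s, during which the arm holds its last target. There are 200 camera calls.

TASK

The edge of the stone weighing slab that carries the folded steel lift plate must come up so that a colleague can change its feet: stand the small toe jack square to that edge, toe under the slab on the plate's scribed centre line and upright body flush against the edge. Then pump the handle in full strokes until the jack is at the top of its travel; it sinks back a little whenever the handle comes up, so finish still pressing the handle right down and keep holding it there. Do not shift the slab or lift it by hand, and leave the other things alone.

Things in the scene. Friction and masses are not known exactly. Their poses are not given: they have to be found in the camera images.
- slab: Stone slab 200 x 160 x 36 mm, about 3.1 kg, stone from z = 25 to 61 mm, on four rubber feet 25 mm high, 32 mm across (72 mm from the middle along x, 62 mm along y). Origin at bench level under its middle; its +x points away from the edge to be lifted, which is its -x face and faces the robot (yaw within 10 degrees of zero).
- lift_point (a point): Underside of the 54 mm wide steel lift plate folded round the middle of the slab's edge (scribed centre line on lip and front), at slab x = -77 mm, 25 mm behind the plate's front face (x = -102). Axes as the slab's. Height over the bench: 23 mm at the start; held down in the three strokes about 30, 38 and 46; then sinks to 40 or 41 mm if the handle is let up.
- jack: Loose toe jack, grey steel, 0.98 kg. Origin: centre of the upright housing at the underside of the sole. +x forward along the toe, handle to -x. Sole 60 x 6 mm, x -82 to 74 mm. Housing: two cheeks, 40 mm wide over both (y), x -26 to 22, z 6 to 96 mm; their front faces (x = 22) go flush to the slab's edge. A toothed bar stands 10 to 37 mm out of the top at x 5 to 16. Lift it or slide it.
- toe (a point): Middle of the toe's top face, at jack x = 47 mm, 19 mm above the sole's underside at the start, so it passes under the lift point with 4 mm to spare; with the jack flush it lies right under it. Toe 30 mm wide, 10.5 mm thick, tip at x = 70 mm. Axes as the jack's. Rises with pumping.
- jack_grip (a point): Axis of the jack's housing, 80 mm above its underside: a good TCP point for a grasp from above, fingers closing along the jack's y on the 40 mm width. Axes as the jack's.
- palm_pad (a point): Middle of the top face of the black rubber palm pad (56 x 38 mm) at the handle's end, 140 mm from the handle's pivot (jack x = -16, z = 72 mm). Top of the pad: 127 mm above the bench with the handle up, 44 mm with it fully down; 145 to 156 mm behind the jack's origin.
- pump (a joint): Handle angle, rad: 0 up (20 degrees above level), 0.6 fully down. A spring lifts it again (2 to 3 N at the pad); loaded it takes 4 to 9 N to press. A full stroke lifts the toe 11 mm, letting up loses 5 mm of it; a new tooth is taken only once the handle is back below 0.05. The third full stroke reaches the top (toe 25 mm up); a fourth would stop hard at about 0.38, slab 2 mm higher.
- spare_foot_1: Spare black rubber foot, 32 mm across, 29 mm high, standing to the right. Bystander.
- spare_foot_2: The other spare foot. Bystander.
- wash_bottle: White wash bottle, red cap and bent spout, 206 mm high. Bystander.
- lab_timer: Small cream timer, 62 x 62 x 18 mm, lying flat. Bystander.

How it is judged:
By the outcome, as a careful person would: the job done as asked, in the order asked, and still so for the second after the job is handed in, while the arm keeps its last pose, push and grip.
It also fails if it takes over 67 s, if anything falls off the work surface, if the arm or the gripper's body presses on something with over 40 N, if the wrist force passes 120 N, or if a joint passes its speed limit or range.

## Working session

There is one attempt and no reset: what is moved stays moved. The work goes in short steps, Python scripts to look and compute and a tool call to move; the robot and the scene stay as the last step left them, time stands still between calls to the robot, and variables do not carry over. Pictures are saved under pics/ and viewed, at most 10 in all, crops included, and the job is handed in when it is done.

Besides the shell and the picture viewer there is one more tool, called after "Emit:" as name(argument=value, ...) on one line, values as JSON. arm_command: Moves the arm, as the interface text tells. Its arguments: {"type":"object","properties":{"targets":{"type":"array"}},"required":["targets"]}

```bash
ls; mkdir -p pics
python3 - <<'E'
from bench import robot
import cv2,numpy as np
o=robot.get_obs();print({k:np.round(v,4).tolist() for k,v in o.items()})
for n in("scene","side"):
    s=robot.snapshot(n);np.savez(f"pics/{n}0.npz",**s);cv2.imwrite(f"pics/{n}0.png",cv2.resize(s["color"][:,:,::-1],(800,600),interpolation=cv2.INTER_CUBIC));print(n,s["fx"],np.round(s["T"],3).tolist())
E
```

```text
pics
{'time': 0.0, 'joint_positions': [-1.2181, 0.0879, 1.3722, -0.0, 1.6836, -0.1031], 'qvel': [0.0022, 0.0002, -0.003, 0.0002, 0.0006, -0.0012], 'joint_torque': [0.0004, -34.0184, -30.2424, 0.0717, 0.0331, -0.0002], 'tool_pos': [0.2419, -0.4934, 0.2231], 'ee_rot': [-3.1394, -0.0002, 0.4558], 'wrist_force': [0.4571, 0.443, -0.3086], 'wrist_torque': [0.019, -0.0327, -0.0769], 'finger_force': 0.0, 'width': 0.0943}
scene 473.07701172339836 [[-0.82, -0.335, 0.464, -0.093], [-0.572, 0.45, -0.686, 0.876], [0.021, -0.828, -0.561, 0.842], [0.0, 0.0, 0.0, 1.0]]
side 486.4449954283052 [[-0.992, -0.037, 0.121, 0.368], [-0.126, 0.402, -0.907, 1.416], [-0.015, -0.915, -0.404, 0.748], [0.0, 0.0, 0.0, 1.0]]
```

View pics/scene0.png

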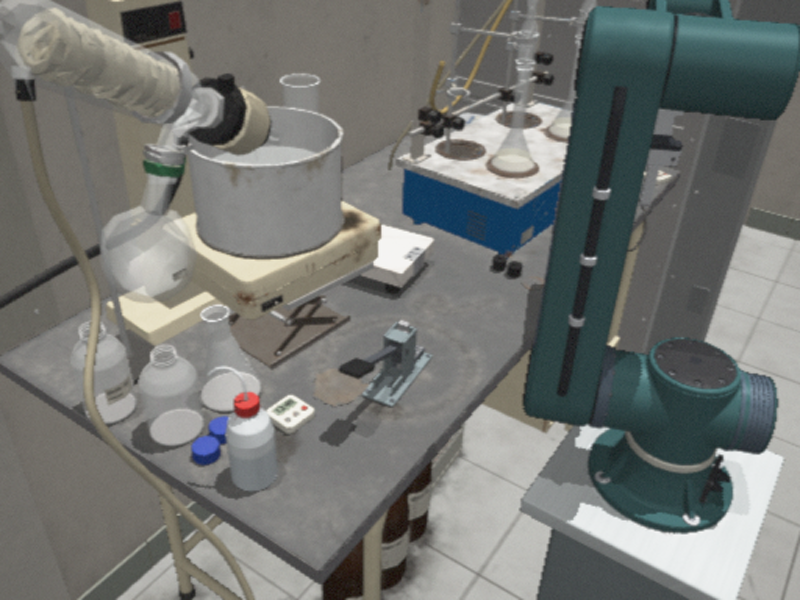

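View pics/side0.png

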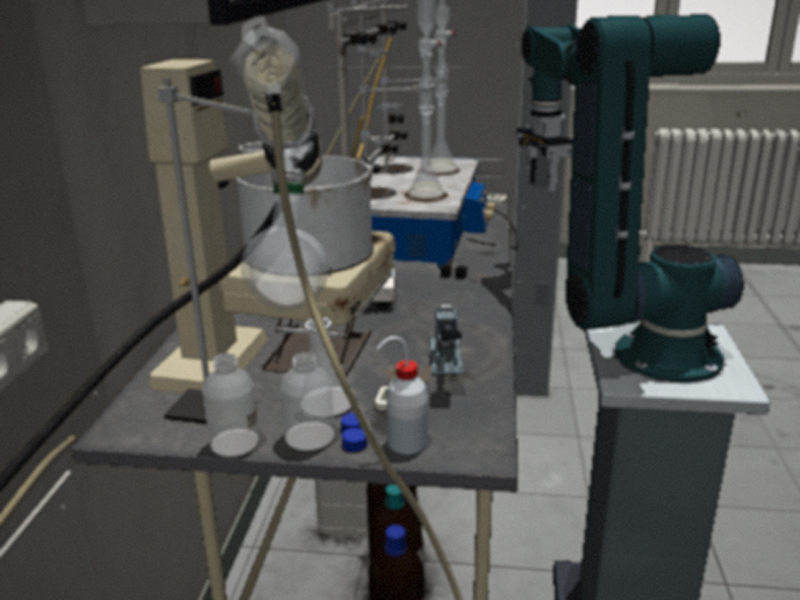

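Scene: the slab is the white plate near (400,255) with the lift edge on its near side. The jack stands at (400,355) with its pad at (355,367). The timer is at (290,412), the bottle at (252,445) and the spare feet at (507,265). Next I'll make an ortho map from the depth.

```bash
cat > h.py <<'E'
import numpy as np,cv2
def cloud(s,T=None):
    T=s["T"] if T is None else T
    z=s["range_z"];v,u=np.mgrid[:z.shape[0],:z.shape[1]]
    P=np.stack([(u-s["cx"])/s["fx"]*z,(v-s["cy"])/s["fy"]*z,z],-1).reshape(-1,3)
    m=z.ravel()>0
    return (P@T[:3,:3].T+T[:3,3])[m],s["color"].reshape(-1,3)[m]
def ortho(P,C,x0,x1,y0,y1,zmax,res,name):
    # image: up = +x, left = +y
    m=(P[:,0]>x0)&(P[:,0]<x1)&(P[:,1]>y0)&(P[:,1]<y1)&(P[:,2]<zmax)&(P[:,2]>-.02)
    P,C=P[m],C[m];o=np.argsort(P[:,2]);P,C=P[o],C[o]
    I=np.zeros((int((x1-x0)/res),int((y1-y0)/res),3),np.uint8)
    I[((x1-P[:,0])/res).astype(int).clip(0,I.shape[0]-1),((y1-P[:,1])/res).astype(int).clip(0,I.shape[1]-1)]=C[:,::-1]
    cv2.imwrite(name,I)
E
python3 - <<'E'
from h import *
A=[cloud(np.load(f"pics/{n}0.npz")) for n in("scene","side")]
P=np.vstack([a[0] for a in A]);C=np.vstack([a[1] for a in A])
x0,x1,y0,y1,r=.2,.8,-.4,.4,.0025
ortho(P,C,x0,x1,y0,y1,.25,r,"pics/o.png")
I=cv2.imread("pics/o.png");I=cv2.resize(I,(800,600),interpolation=cv2.INTER_NEAREST)
for x in np.arange(.2,.8,.1):cv2.putText(I,f"{x:.1f}",(0,int((.8-x)*1000)),0,.4,(0,255,255))
for y in np.arange(-.4,.4,.1):cv2.putText(I,f"{y:.1f}",(int((.4-y)*1000),595),0,.4,(0,255,255))
cv2.imwrite("pics/o1.png",I)
m=(P[:,2]>.085)&(P[:,2]<.14)&(abs(P[:,0]-.42)<.15)&(abs(P[:,1]-.1)<.2);print(np.round(P[m][::6],3).tolist()[:60])
m=(abs(P[:,2]-.061)<.006)&(P[:,1]<.02)&(P[:,1]>-.3)&(P[:,0]>.4)&(P[:,0]<.75);print(m.sum(),P[m].min(0),P[m].max(0))
E
```

```text
[[0.459, 0.021, 0.104], [0.453, 0.026, 0.107], [0.456, 0.035, 0.107], [0.446, 0.022, 0.104], [0.456, 0.031, 0.102], [0.443, 0.021, 0.101], [0.455, 0.032, 0.099], [0.443, 0.02, 0.097], [0.465, 0.03, 0.09], [0.443, 0.03, 0.1], [0.436, 0.013, 0.093], [0.46, 0.038, 0.094], [0.446, 0.031, 0.096], [0.435, 0.019, 0.094], [0.459, 0.044, 0.095], [0.448, 0.033, 0.093], [0.434, 0.025, 0.094], [0.462, 0.049, 0.093], [0.449, 0.04, 0.094], [0.434, 0.03, 0.094], [0.464, 0.056, 0.093], [0.45, 0.049, 0.095], [0.439, 0.036, 0.092], [0.429, 0.022, 0.088], [0.454, 0.056, 0.094], [0.442, 0.047, 0.094], [0.43, 0.036, 0.093], [0.455, 0.064, 0.096], [0.444, 0.052, 0.093], [0.429, 0.047, 0.097], [0.453, 0.061, 0.091], [0.439, 0.055, 0.094], [0.43, 0.039, 0.088], [0.434, 0.058, 0.095], [0.427, 0.04, 0.087], [0.428, 0.047, 0.088], [0.428, 0.058, 0.088], [0.443, 0.094, 0.094], [0.437, 0.076, 0.086], [0.441, 0.093, 0.091], [0.443, 0.112, 0.099], [0.436, 0.096, 0.092], [0.44, 0.117, 0.1], [0.437, 0.094, 0.087], [0.438, 0.123, 0.102], [0.434, 0.103, 0.091], [0.439, 0.139, 0.109], [0.432, 0.123, 0.101], [0.446, 0.17, 0.122], [0.44, 0.155, 0.116], [0.433, 0.139, 0.108], [0.435, 0.11, 0.089], [0.442, 0.172, 0.122], [0.433, 0.16, 0.119], [0.43, 0.138, 0.106], [0.445, 0.188, 0.129], [0.435, 0.177, 0.126], [0.426, 0.165, 0.123], [0.432, 0.131, 0.097], [0.44, 0.19, 0.129]]
736 [ 0.43179794 -0.29909604  0.05500444] [0.72140215 0.01999244 0.06689892]
```

View pics/o1.png

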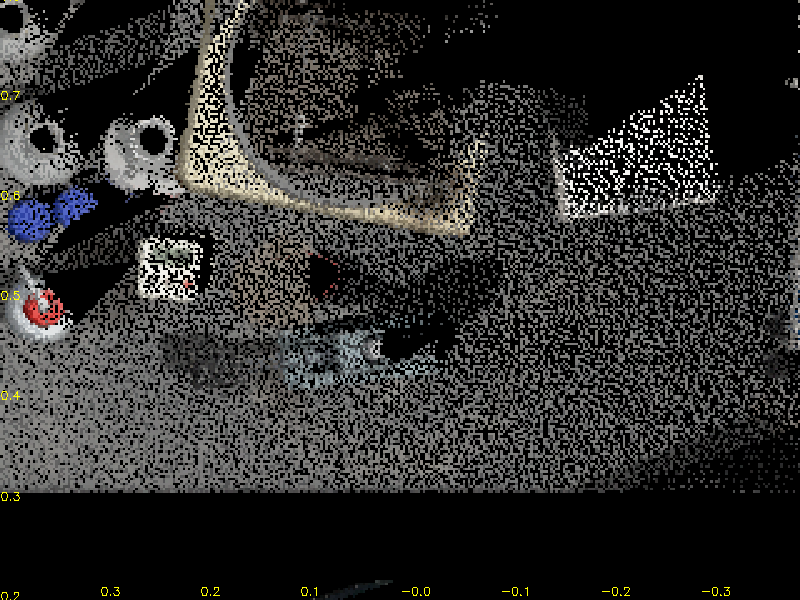

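The ortho map shows the slab's front edge running from (560,217) to (715,200), so slab yaw is about +7°. The jack body is at about (360,350), with the toe pointing to -y. Next I'll work out a viewing pose for the wrist camera.

```bash
cat >> h.py <<'E'
from scipy.spatial.transform import Rotation as Ro
def move(o,pos,yaw,rpy=None):
    R0=Ro.from_euler("xyz",o["ee_rot"]);R1=Ro.from_euler("xyz",rpy if rpy is not None else [np.pi,0,np.radians(yaw)])
    d=R0.inv().apply(np.array(pos)-o["tool_pos"]);t=(R0.inv()*R1).as_rotvec(degrees=True)
    print("turn",np.round(t,1),"shift mm",np.round(d*1000,1));
E
python3 - <<'E'
from h import *
from bench import robot
s=robot.snapshot("wrist");print(np.round(s["T_tool_cam"],3).tolist(),s["fx"],s["cx"],s["cy"])
o=robot.get_obs()
move(o,[.47,-.20,.30],90);move(o,[.44,-.10,.32],90);move(o,[.45,-.22,.30],187)
E
```

```text
[[0.0, -0.966, -0.26, 0.075], [1.0, -0.0, 0.001, 0.0], [-0.001, -0.26, 0.966, -0.161], [0.0, 0.0, 0.0, 1.0]] 304.9877884647708 255.21476840174003 188.58565956124966
turn [ -0.1  -0.1 -63.9] shift mm [ 333.9 -163.3  -76.3]
turn [ -0.1  -0.1 -63.9] shift mm [ 351.  -266.3  -96.1]
turn [-0.000e+00 -1.000e-01 -1.609e+02] shift mm [ 307.2 -154.1  -76.3]
```

Emit:
arm_command(targets=[0,0,-3,19,-13,-5,-1,0,0,-8,48,-34,-12,-1,0,0,-14,87,-61,-22,-1,0,0,-20,126,-88,-32,-1,0,0,-27,165,-115,-42,-1,0,0,-33,204,-142,-52,-1,0,0,-40,243,-170,-61,-1,0,0,-46,282,-197,-71,-1,0,0,-53,320,-224,-80,-1,0,0,-58,350,-245,-88,-1,0,0,-62,374,-262,-94,-1,0,0,-64,387,-271,-97,-1,0,0,-64,387,-271,-97,-1,0,0,-64,387,-271,-97,-1,0,0,-64,387,-271,-97,-1])

```text
time: 1.65
tool_pos: [0.4698, -0.081, 0.3208]
ee_rot: [-3.141, 0.0, 1.571]
wrist_force: [-0.5, 0.8, -0.1]
width: 0.0941
finger_force: 0.0
```

Run:
```python
from h import *
from bench import robot
o=robot.get_obs();print(o["tool_pos"],o["ee_rot"])
s=robot.snapshot("wrist")
T=np.eye(4);T[:3,:3]=Ro.from_euler("xyz",o["ee_rot"]).as_matrix();T[:3,3]=o["tool_pos"];T=T@s["T_tool_cam"]
s["Tw"]=T;np.savez("pics/w1.npz",**s)
cv2.imwrite("pics/w1.png",cv2.resize(s["color"][:,:,::-1],(800,600),interpolation=cv2.INTER_CUBIC))
P,C=cloud(s,T)
m=(P[:,2]>.05)&(P[:,2]<.07)&(P[:,0]>.5)&(P[:,1]<-.1);print(m.sum(),np.median(P[m],0))
m=(abs(P[:,2])<.01);print(np.median(P[m],0))
```

```text
[ 0.46981251 -0.08099922  0.32081113] [-3.14063274e+00  2.62654174e-04  1.57098508e+00]
8032 [ 0.69698193 -0.20288349  0.06161567]
[ 4.43361499e-01 -7.41512804e-02 -2.87845320e-05]
```

View pics/w1.png

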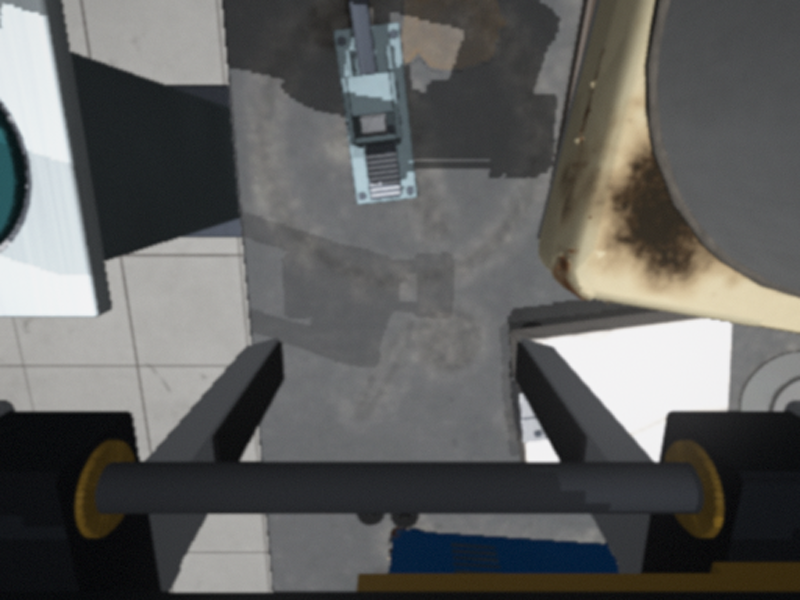

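The wrist view shows the jack's sole at (335–415, 15–203), with the toe end at the bottom. The slab's front edge runs along x≈515–525 from y=320 to 460, with the plate near (530,415). I'll enlarge both.

Run:
```python
from h import *
s=np.load("pics/w1.npz");c=s["color"][:,:,::-1]
a=cv2.resize(c[0:140,195:285],None,fx=4.25,fy=4.25,interpolation=cv2.INTER_CUBIC)
b=cv2.resize(c[195:300,315:405],None,fx=4.25,fy=4.25,interpolation=cv2.INTER_CUBIC)
I=np.zeros((600,800,3),np.uint8);I[:a.shape[0],:a.shape[1]]=a;I[:b.shape[0],400:400+b.shape[1]]=b
cv2.imwrite("pics/w1c.png",I)
```

```text
(no output)
```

View pics/w1c.png

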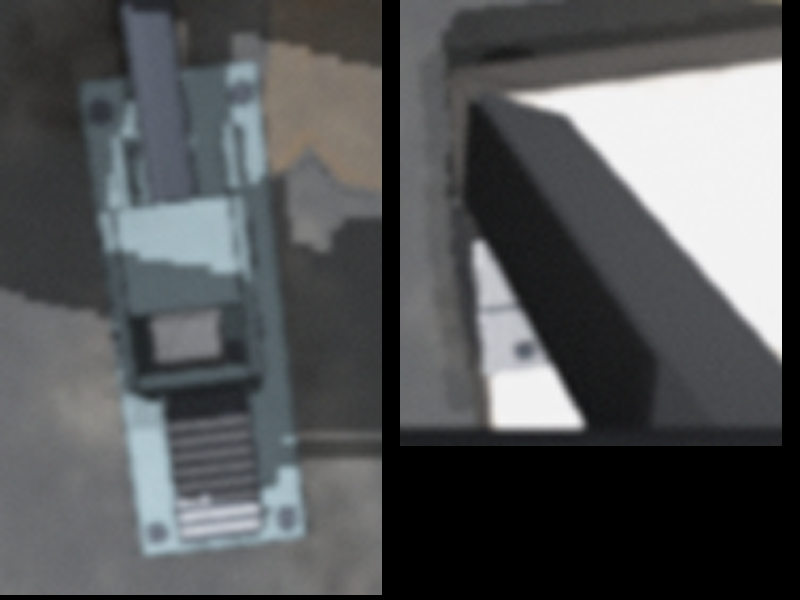

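The crops give the sole corners at (143,555), (305,537) and (80,83), and the scribed line at (478,309), meeting the plate front on the slab edge.

```bash
cat >> h.py <<'E'
def pix(s,T,u,v,z):
    d=T[:3,:3]@np.array([(u-s["cx"])/s["fx"],(v-s["cy"])/s["fy"],1]);return T[:3,3]+d*(z-T[2,3])/d[2]
E
python3 - <<'E'
from h import *
from bench import robot
s=np.load("pics/w1.npz");T=s["Tw"]
f=lambda a,b,z,ox,oy:pix(s,T,ox+a/4.25-.5,oy+b/4.25-.5,z)
J=[f(a,b,.006,195,0) for a,b in((143,555),(305,537),(80,83))]
for p in J:print("sole",np.round(p[:2],4))
print([np.linalg.norm(J[0]-J[1]),np.linalg.norm(J[0]-J[2])])
ax=(J[0]-J[2])/np.linalg.norm(J[0]-J[2]);print("jack yaw",np.degrees(np.arctan2(ax[1],ax[0])))
fr=(J[0]+J[1])/2;print("origin",fr-.074*ax, "yaw2",np.degrees(np.arctan2(*(J[1]-J[0])[[1,0]]))-90)
print("line",f(80,309,.062,315,195),f(112,306,.062,315,195),"plate end",f(80,372,.062,315,195))
P,C=cloud(s,T)
m=(abs(P[:,2]-.062)<.004)&(P[:,0]>.5)&(P[:,1]<-.1)&(P[:,1]>-.32)
Q=P[m]
# front edge: min x per y bin
for y in np.arange(-.30,-.14,.01):
    q=Q[abs(Q[:,1]-y)<.005]
    if len(q):print(round(y,3),round(q[:,0].min(),4),len(q),end="; ")
h=P[(P[:,2]>.088)&(P[:,2]<.1)&(abs(P[:,0]-.445)<.04)&(abs(P[:,1]-.045)<.05)];print("\nhousing",h.min(0),h.max(0),h.mean(0))
o=robot.get_obs();print(o["tool_pos"])
E
```

```text
sole [ 0.4276 -0.0413]
sole [ 0.4861 -0.0349]
sole [0.4103 0.1123]
[np.float64(0.05883816306377572), np.float64(0.1546106273371712)]
jack yaw -83.5699413900812
origin [0.44859901 0.03539258 0.006     ] yaw2 -83.75303253525172
line [ 0.58895033 -0.2439839   0.062     ] [ 0.60039477 -0.24277536  0.062     ] plate end [ 0.5906694  -0.26962496  0.062     ]
-0.29 0.5966 97; -0.28 0.5958 160; -0.27 0.5922 169; -0.26 0.591 208; -0.25 0.5894 233; -0.24 0.5877 286; -0.23 0.5866 499; -0.22 0.5852 539; -0.21 0.6493 543; -0.2 0.6385 580; -0.19 0.6305 614; -0.18 0.6211 676; -0.17 0.5825 753; -0.16 0.5937 730; -0.15 0.65 483; 
housing [0.42656546 0.01090942 0.08800564] [0.47018189 0.09497691 0.09911432] [0.44739293 0.04741862 0.09474689]
[ 0.46978383 -0.08112083  0.32088631]
```

Emit:
arm_command(targets=[0,0,0,-20,0,0,-1,0,0,0,-60,0,0,-1,0,0,0,-105,0,0,-1,0,0,0,-145,0,0,-1,0,0,0,-170,0,0,-1,0,0,0,-170,0,0,-1,0,0,0,-170,0,0,-1])

```text
time: 2.4
tool_pos: [0.47, -0.2509, 0.3209]
ee_rot: [-3.141, -0.001, 1.57]
wrist_force: [0.8, 0.8, 0.0]
width: 0.0941
finger_force: 0.0
```

Run:
```python
from h import *
from bench import robot
o=robot.get_obs();print(o["tool_pos"],o["ee_rot"])
s=robot.snapshot("wrist")
T=np.eye(4);T[:3,:3]=Ro.from_euler("xyz",o["ee_rot"]).as_matrix();T[:3,3]=o["tool_pos"];T=T@s["T_tool_cam"]
s["Tw"]=T;np.savez("pics/w2.npz",**s)
c=s["color"][90:240,280:480,::-1]
cv2.imwrite("pics/w2.png",cv2.resize(c,(800,600),interpolation=cv2.INTER_CUBIC))
```

```text
[ 0.46996883 -0.25086131  0.32088742] [-3.14089319e+00 -9.80492123e-04  1.57035756e+00]
```

View pics/w2.png

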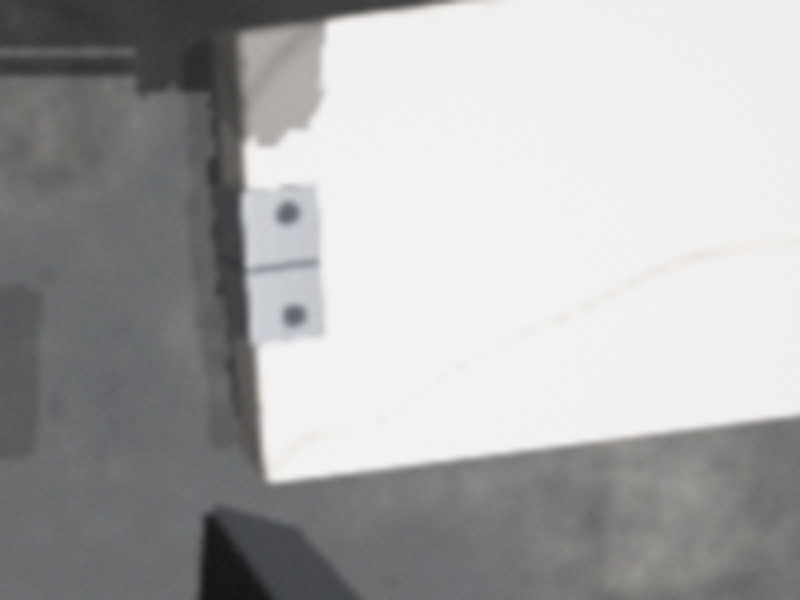

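The slab's top front corners are at (237,30) and (267,482). The plate's front corners are at (240,190) and (251,342), and the scribed line runs (246,269)–(318,262).

Run:
```python
from h import *
from bench import robot
s=np.load("pics/w2.npz");T=s["Tw"]
f=lambda a,b,z:pix(s,T,280+a/4-.4,90+b/4-.4,z)
A,B=f(237,30,.061),f(267,482,.061);E=f(800,415,.061)
p,q=f(240,190,.063),f(251,342,.063);l0,l1=f(246,269,.063),f(318,262,.063)
print("corners",A,B,np.linalg.norm(A-B),"plate",p,q,np.linalg.norm(p-q),"line",l0,l1)
an=lambda d:np.degrees(np.arctan2(d[1],d[0]))
print("yaw edge",an(A-B)-90,"side",an(E-B),"plate",an(p-q)-90,"line",an(l1-l0),"mid",(A+B)/2,(p+q)/2)
P,C=cloud(s,T)
for n,y in(("plate",(l0[1]-.025,l0[1]+.025)),):
    m=(P[:,2]>.03)&(P[:,2]<.055)&(P[:,1]>y[0])&(P[:,1]<y[1])&(P[:,0]>.55)&(P[:,0]<.62);print(m.sum(),P[m][:8])
m=(P[:,2]>.05)&(P[:,2]<.075)&(P[:,0]>.6)&(P[:,0]<.7)&(abs(P[:,1]+.23)<.05);print("top z",np.median(P[m],0))
o=robot.get_obs()
a=np.radians(-83.65)
g=np.array([.4486,.0354])
print("to jack grip yaw",-83.65+180);move(o,[*g,.20],96.35);move(o,[*g,.08],96.35)
```

```text
corners [ 0.58009411 -0.1638721   0.061     ] [ 0.60218507 -0.32158511  0.061     ] 0.15925264107525705 plate [ 0.58428137 -0.21607357  0.063     ] [ 0.59192576 -0.26897456  0.063     ] 0.05345045566981506 line [ 0.58829014 -0.24313822  0.063     ] [ 0.61297608 -0.24071123  0.063     ]
yaw edge 7.973579782695893 side 7.617763220631091 plate 8.222536030750504 line 5.6149720132032375 mid [ 0.59113959 -0.24272861  0.061     ] [ 0.58810356 -0.24252406  0.063     ]
148 [[ 0.58541405 -0.2186589   0.03442998]
 [ 0.58572699 -0.22018125  0.03359798]
 [ 0.58546045 -0.21953492  0.04016466]
 [ 0.58539924 -0.21898051  0.04579792]
 [ 0.58515467 -0.21837235  0.0519768 ]
 [ 0.5853861  -0.22145483  0.03528831]
 [ 0.58569874 -0.22101382  0.03962833]
 [ 0.58567818 -0.22045615  0.04511512]]
top z [ 0.65019628 -0.22706341  0.06169193]
to jack grip yaw 96.35
turn [-0.  -0.  -6.3] shift mm [285.4 -21.3 121.4]
turn [-0.  -0.  -6.3] shift mm [285.4 -21.3 241.4]
```

Emit:
arm_command(targets=[0,0,-1,15,-1,4,-1,0,0,-2,50,-4,20,-1,0,0,-3,95,-7,40,-1,0,0,-4,140,-11,60,-1,0,0,-5,185,-14,80,-1,0,0,-6,230,-17,100,-1,0,0,-6.3,265,-20,115,-1,0,0,-6.3,285,-21.3,121,-1,0,0,-6.3,285.4,-21.3,125,-1,0,0,-6.3,285.4,-21.3,145,-1,0,0,-6.3,285.4,-21.3,170,-1,0,0,-6.3,285.4,-21.3,195,-1,0,0,-6.3,285.4,-21.3,217,-1,0,0,-6.3,285.4,-21.3,232,-1,0,0,-6.3,285.4,-21.3,240,-1,0,0,-6.3,285.4,-21.3,241,-1,0,0,-6.3,285.4,-21.3,241,-1])

```text
time: 4.15
tool_pos: [0.4491, 0.0352, 0.081]
ee_rot: [3.14, 0.0, 1.683]
wrist_force: [0.5, 0.6, 0.0]
width: 0.0941
finger_force: 0.0
```

Run:
```python
from h import *
from bench import robot
s=robot.snapshot("wrist");o=robot.get_obs();print(o["tool_pos"],o["wrist_force"])
cv2.imwrite("pics/w3.png",s["color"][:,:,::-1])
```

```text
[0.44945333 0.03515566 0.08139736] [ 0.07986028  0.20515037 -0.15077214]
```

View pics/w3.png

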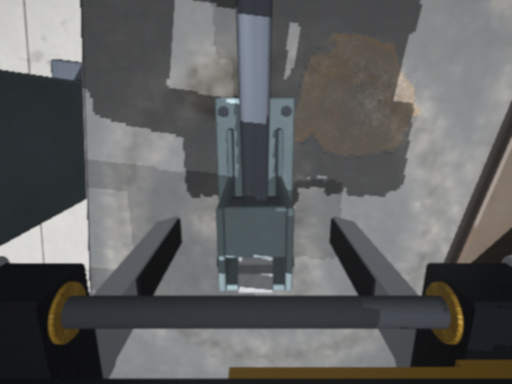

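The jack sits centred between the fingers at (255,230) and aligned. I'll close and lift slightly.

Emit:
arm_command(targets=[0,0,0,0,0,0,1,0,0,0,0,0,0,1,0,0,0,0,0,0,1,0,0,0,0,0,0,1,0,0,0,0,0,0,1,0,0,0,0,0,0,1,0,0,0,0,0,0,1,0,0,0,0,0,0,1,0,0,0,0,0,-2,1,0,0,0,0,0,-5,1,0,0,0,0,0,-9,1,0,0,0,0,0,-12,1,0,0,0,0,0,-12,1,0,0,0,0,0,-12,1])

```text
time: 5.6
tool_pos: [0.4487, 0.0351, 0.0922]
ee_rot: [-3.142, 0.0, 1.683]
wrist_force: [0.2, 0.1, -9.5]
width: 0.0398
finger_force: 30.0
```

Run:
```python
from h import *
from bench import robot
s=robot.snapshot("side");o=robot.get_obs();print(o["tool_pos"],o["ee_rot"],o["wrist_force"],o["wrist_torque"],o["finger_force"],o["width"])
I1=s["color"][180:250,250:320,::-1];s2=robot.snapshot("scene")["color"][190:270,210:290,::-1]
cv2.imwrite("pics/l.png",np.hstack([cv2.resize(I1,(400,400)),cv2.resize(s2,(400,400))]))
# target
yaw=7.8;e=np.array([np.cos(np.radians(yaw)),np.sin(np.radians(yaw))]);f=np.array([.5885,-.2427])
for d in(.15,.1,.06):
    print(d,end=" ");move(o,[*(f-(.022+d)*e),.094],yaw+180)
```

```text
[0.44863744 0.03515825 0.09215543] [-3.14131230e+00  4.78361544e-05  1.68272138e+00] [  0.70447782  -0.64960666 -10.34038389] [-0.16663262 -0.09840897  0.03176828] 29.988726675510406 0.04013876220682158
0.15 turn [ -0.   -0.  -91.4] shift mm [-295.9  -64.    -1.8]
0.1 turn [ -0.   -0.  -91.4] shift mm [-294.7  -14.    -1.8]
0.06 turn [ -0.   -0.  -91.4] shift mm [-293.7   26.    -1.8]
```

View pics/l.png

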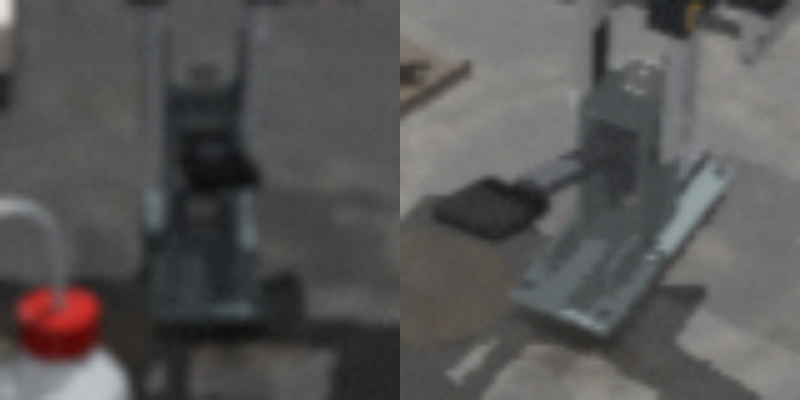

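Emit:
arm_command(targets=[0,0,-1,-4,0,0,1,0,0,-4,-14,-1,0,1,0,0,-9,-30,-2,0,1,0,0,-15,-49,-2,0,1,0,0,-22,-71,-3,0,1,0,0,-29,-94,-4,0,1,0,0,-36,-117,-5,0,1,0,0,-43,-139,-7,0,1,0,0,-50,-162,-8,0,1,0,0,-57,-185,-9,0,1,0,0,-64,-207,-10,0,1,0,0,-71,-230,-11,0,1,0,0,-78,-253,-12,0,1,0,0,-84,-272,-13,0,1,0,0,-88,-285,-14,0,1,0,0,-90.5,-292,-14,0,1,0,0,-91.4,-294.7,-14,0,1,0,0,-91.4,-294.7,-14,0,1,0,0,-91.4,-294.7,-14,0,1,0,0,-91.4,-294.7,-14,0,1])

```text
time: 7.7
tool_pos: [0.4678, -0.2587, 0.0922]
ee_rot: [3.141, -0.0, -3.005]
wrist_force: [0.3, 0.3, -9.9]
width: 0.0396
finger_force: 30.0
```

```bash
cat > m.py <<'E'
from h import *
from bench import robot
o=robot.get_obs();print(o["tool_pos"],np.degrees(o["ee_rot"]),o["wrist_force"],o["wrist_torque"],o["width"])
yaw=7.8;e=np.array([np.cos(np.radians(yaw)),np.sin(np.radians(yaw))]);f=np.array([.5885,-.2427])
d=o["tool_pos"][:2]-f;print("housing gap mm",(-d@e-.022)*1e3,"lateral",(e[0]*d[1]-e[1]*d[0])*1e3)
E
python3 m.py
python3 - <<'E'
from h import *
from bench import robot
o=robot.get_obs();s=robot.snapshot("wrist")
T=np.eye(4);T[:3,:3]=Ro.from_euler("xyz",o["ee_rot"]).as_matrix();T[:3,3]=o["tool_pos"];s["Tw"]=T@s["T_tool_cam"];np.savez("pics/w4.npz",**s)
cv2.imwrite("pics/w4.png",cv2.resize(s["color"][:,:,::-1],(800,600),interpolation=cv2.INTER_CUBIC))
E
```

```text
[ 0.46776288 -0.25867764  0.09217854] [ 1.79977042e+02 -4.82565944e-03 -1.72164247e+02] [ 0.2586774   0.30303398 -9.94299991] [ 0.09041514 -0.24733618  0.03891545] 0.03956336609509479
housing gap mm 99.78845031224026 lateral 0.5560967608817871
```

View pics/w4.png

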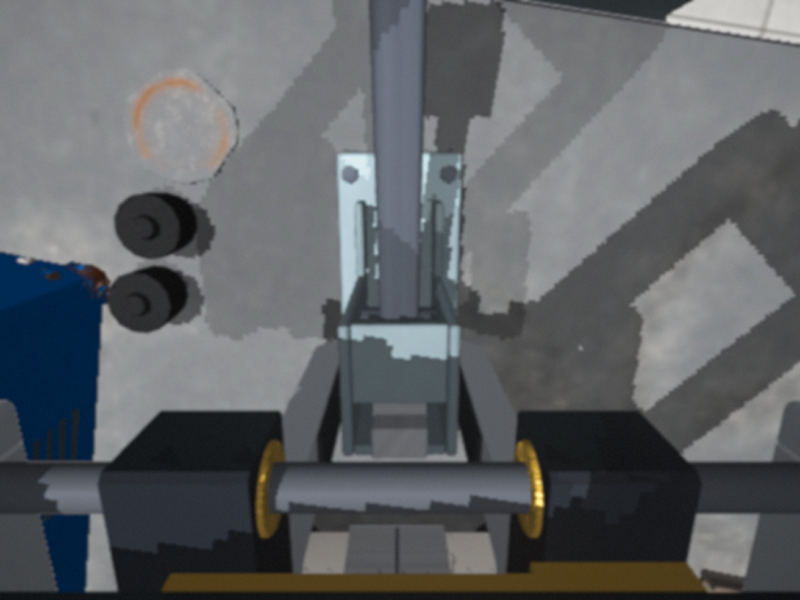

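The jack hangs square in the gripper with its centre at x≈400, and the plate's scribed line at (398,545) lines up with it. I'll advance, set it down, then slide it in.

Emit:
arm_command(targets=[0,0,0,-3,0.5,0,1,0,0,0,-10,0.5,0,1,0,0,0,-20,0.5,0,1,0,0,0,-30,0.5,0,1,0,0,0,-37,0.5,2,1,0,0,0,-40,0.5,5,1,0,0,0,-40,0.5,8,1,0,0,0,-40,0.5,10,1,0,0,0,-40,0.5,11,1,0,0,0,-40,0.5,11,1])

```text
time: 8.75
tool_pos: [0.5069, -0.2533, 0.0809]
ee_rot: [3.141, -0.001, -3.006]
wrist_force: [-1.0, -0.7, -10.7]
width: 0.0398
finger_force: 30.0
```

```bash
python3 m.py
```

```text
[ 0.50686555 -0.25330179  0.08094704] [ 1.79980266e+02 -3.93013741e-02 -1.72205990e+02] [ -0.98847781  -0.66453048 -10.71477841] [ 0.04217544 -0.22260805 -0.00209792] 0.03982004960713911
housing gap mm 60.31797865849812 lateral 0.575367319667338
```

Emit:
arm_command(targets=[0,0,0,0,-0.6,0.5,1,0,0,0,0,-0.6,1,1,0,0,0,0,-0.6,1.3,1,0,0,0,0,-0.6,1.3,1])

```text
time: 9.15
tool_pos: [0.5075, -0.2541, 0.0803]
ee_rot: [-3.141, 0.0, -3.005]
wrist_force: [0.4, -0.5, -9.0]
width: 0.04
finger_force: 30.0
```

```bash
python3 m.py
```

```text
[ 0.50749416 -0.25407635  0.08033262] [-1.79969054e+02  1.54069747e-02 -1.72186737e+02] [ 0.4148359  -0.480761   -8.98608261] [ 0.06376615 -0.15701867 -0.00969143] 0.040004666902153554
housing gap mm 59.80030616336341 lateral -0.2773403551939949
```

Emit:
arm_command(targets=[0,0,0,0,0,0.5,1,0,0,0,0,0,1,1,0,0,0,0,0,1,1,0,0,0,-4,0,1,1,0,0,0,-10,0,1,1,0,0,0,-17,0,1,1,0,0,0,-24,0,1,1,0,0,0,-31,0,1,1,0,0,0,-38,0,1,1,0,0,0,-43,0,1,1,0,0,0,-46,0,1,1,0,0,0,-48,0,1,1,0,0,0,-48,0,1,1])

```text
time: 10.45
tool_pos: [0.5547, -0.2485, 0.0803]
ee_rot: [-3.139, -0.001, -3.005]
wrist_force: [-5.6, -0.9, -0.4]
width: 0.0397
finger_force: 30.0
```

```bash
python3 m.py
python3 - <<'E'
from h import *
from bench import robot
o=robot.get_obs();s=robot.snapshot("wrist")
T=np.eye(4);T[:3,:3]=Ro.from_euler("xyz",o["ee_rot"]).as_matrix();T[:3,3]=o["tool_pos"];s["Tw"]=T@s["T_tool_cam"];np.savez("pics/w5.npz",**s)
a=s["color"][280:384,180:330,::-1];b=robot.snapshot("scene")["color"][130:235,200:350,::-1]
cv2.imwrite("pics/w5.png",np.hstack([cv2.resize(a,(400,300),interpolation=cv2.INTER_CUBIC),cv2.resize(b,(400,300),interpolation=cv2.INTER_CUBIC)]))
E
```

```text
[ 0.55469117 -0.24848931  0.0803143 ] [-1.79869768e+02 -4.98184095e-02 -1.72186354e+02] [-5.61552328 -0.94084297 -0.38891739] [0.12629358 0.59351853 0.08000645] 0.03969753303107089
housing gap mm 12.281728908865176 lateral -1.147365632898978
```

View pics/w5.png

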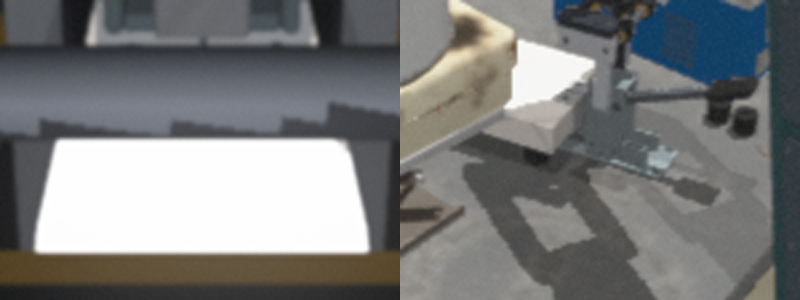

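The left crop shows the scribed line at x≈204 against the bar centre at about 201, which is a 0.8–1 mm lateral offset. I'll correct it and close most of the gap.

Emit:
arm_command(targets=[0,0,0,-2,0.9,0,1,0,0,0,-4,0.9,0,1,0,0,0,-6,0.9,0,1,0,0,0,-8,0.9,0,1,0,0,0,-9,0.9,0,1,0,0,0,-9,0.9,0,1])

```text
time: 11.15
tool_pos: [0.5631, -0.2465, 0.0803]
ee_rot: [-3.139, -0.001, -3.005]
wrist_force: [-5.1, -1.5, 1.0]
width: 0.0398
finger_force: 30.0
```

```bash
python3 m.py
python3 - <<'E'
from h import *
from bench import robot
o=robot.get_obs();s=robot.snapshot("wrist")
T=np.eye(4);T[:3,:3]=Ro.from_euler("xyz",o["ee_rot"]).as_matrix();T[:3,3]=o["tool_pos"];s["Tw"]=T@s["T_tool_cam"];np.savez("pics/w6.npz",**s)
a=s["color"][270:340,205:305,::-1]
cv2.imwrite("pics/w6.png",cv2.resize(a,(800,560),interpolation=cv2.INTER_CUBIC))
E
```

```text
[ 0.5631274  -0.24649167  0.08030689] [-1.79870412e+02 -8.02192073e-02 -1.72200320e+02] [-5.05523548 -1.4904009   0.99069047] [0.01262721 0.73655905 0.1320031 ] 0.03983772293125822
housing gap mm 3.6524329966904183 lateral -0.31313581916487393
```

View pics/w6.png

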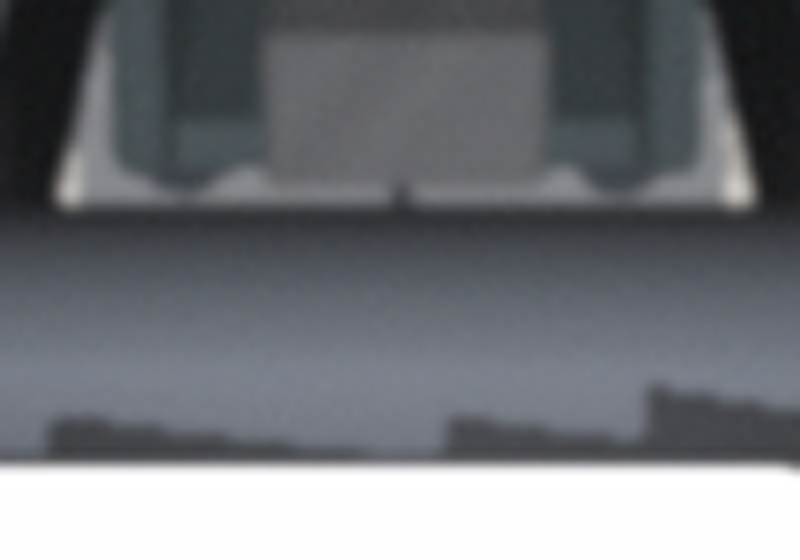

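The scribed line (402) sits within 0.5 mm of the housing centre (407). Now I'll creep forward on force.

Emit:
arm_command(targets=[0,0,0,-1,0,0,1,0,0,0,-2,0,0,1,0,0,0,-2,0,0,1])

```text
time: 11.5
tool_pos: [0.5651, -0.2462, 0.0803]
ee_rot: [-3.139, -0.001, -3.006]
wrist_force: [-7.6, -2.2, 0.7]
width: 0.0399
finger_force: 30.0
```

Emit:
arm_command(targets=[0,0,0,-0.7,0,0,1,0,0,0,-0.7,0,0,1])

```text
time: 11.7
tool_pos: [0.5657, -0.2461, 0.0804]
ee_rot: [-3.139, -0.001, -3.006]
wrist_force: [-6.5, -1.3, 0.3]
width: 0.0398
finger_force: 30.0
```

Emit:
arm_command(targets=[0,0,0,-0.5,0,0,1,0,0,0,-0.5,0,0,1])

```text
time: 11.9
tool_pos: [0.5662, -0.246, 0.0803]
ee_rot: [-3.139, -0.002, -3.006]
wrist_force: [-7.0, -1.7, 1.2]
width: 0.0398
finger_force: 30.0
```

Emit:
arm_command(targets=[0,0,0,-0.5,0,0,1,0,0,0,-0.5,0,0,1])

```text
time: 12.1
tool_pos: [0.5666, -0.246, 0.0803]
ee_rot: [-3.139, -0.002, -3.006]
wrist_force: [-5.4, -0.8, 0.4]
width: 0.0399
finger_force: 30.0
```

Emit:
arm_command(targets=[0,0,0,-0.5,0,0,1,0,0,0,-0.5,0,0,1])

```text
time: 12.3
tool_pos: [0.5671, -0.2459, 0.0803]
ee_rot: [-3.139, -0.002, -3.005]
wrist_force: [-6.6, -0.5, 0.1]
width: 0.0396
finger_force: 30.0
```

```bash
cat > st.py <<'E'
# slab pose check: far corner/side region in scene image vs. baseline + depth-based edge
from h import *
from bench import robot
import sys,os
s=robot.snapshot("scene");g=cv2.cvtColor(s["color"],cv2.COLOR_RGB2GRAY)
r=g[140:200,225:278].astype(np.float32)
if os.path.exists("pics/b.npy"):
    b=np.load("pics/b.npy");print("slab shift px",cv2.phaseCorrelate(b,r,cv2.createHanningWindow(r.shape[::-1],cv2.CV_32F)),abs(b-r).mean())
else: np.save("pics/b.npy",r)
o=robot.get_obs();print(o["time"],np.round(o["tool_pos"],4),np.round(o["wrist_force"],1),np.round(o["wrist_torque"],2))
E
python3 st.py;python3 st.py
```

```text
12.35 [ 0.5671 -0.2459  0.0803] [-6.3 -1.5  1.3] [0.1  0.83 0.11]
slab shift px ((0.00955375656780788, 0.09200013038561039), 0.9520999867239116) 1.505346
12.4 [ 0.5671 -0.2459  0.0803] [-6.3 -1.5  0.9] [0.07 0.8  0.08]
```

Emit:
arm_command(targets=[0,0,0,-0.5,0,0,1,0,0,0,-0.5,0,0,1])

```text
time: 12.6
tool_pos: [0.5672, -0.2459, 0.0803]
ee_rot: [-3.14, -0.003, -3.006]
wrist_force: [-7.3, -2.0, 2.1]
width: 0.0395
finger_force: 30.0
```

Emit:
arm_command(targets=[0,0,0,-0.5,0,0,1,0,0,0,-0.5,0,0,1])

```text
time: 12.8
tool_pos: [0.5672, -0.2459, 0.0804]
ee_rot: [-3.14, -0.004, -3.006]
wrist_force: [-9.6, -2.1, 1.2]
width: 0.0398
finger_force: 30.0
```

```bash
python3 st.py
```

```text
slab shift px ((-0.05176202963606258, 0.006097351256070027), 1.0016797801594675) 1.7122642
12.85 [ 0.5672 -0.2459  0.0804] [-8.8 -1.6  2. ] [0.06 1.17 0.05]
```

Contact: the tool stalled at x=0.5672 and the slab did not move. I'll release and rise.

Emit:
arm_command(targets=[0,0,0,0.7,0,0,1,0,0,0,0.7,0,0,-1,0,0,0,0.7,0,0,-1,0,0,0,0.7,0,0,-1,0,0,0,0.7,0,0,-1,0,0,0,0.7,0,0,-1,0,0,0,0.7,0,-5,-1,0,0,0,0.7,0,-20,-1,0,0,0,0.7,0,-45,-1,0,0,0,0.7,0,-75,-1,0,0,0,0.7,0,-105,-1,0,0,0,20,0,-125,-1,0,0,0,50,0,-135,-1,0,0,0,75,0,-140,-1,0,0,0,80,0,-140,-1,0,0,0,80,0,-140,-1])

```text
time: 14.45
tool_pos: [0.4897, -0.2557, 0.2204]
ee_rot: [-3.14, 0.002, -3.006]
wrist_force: [-1.0, -1.1, 0.3]
width: 0.094
finger_force: 0.0
```

```bash
python3 st.py
python3 - <<'E'
from h import *
from bench import robot
o=robot.get_obs();s=robot.snapshot("wrist")
T=np.eye(4);T[:3,:3]=Ro.from_euler("xyz",o["ee_rot"]).as_matrix();T[:3,3]=o["tool_pos"];T=T@s["T_tool_cam"];s["Tw"]=T;np.savez("pics/w7.npz",**s)
P,C=cloud(s,T)
yaw=np.radians(7.8);e=np.array([np.cos(yaw),np.sin(yaw)]);n=np.array([-e[1],e[0]])
q=P[:,:2]-np.array([.5667,-.2457]);X,Y=q@e,q@n;Z=P[:,2]
def st(nm,m):
    print(nm,m.sum(),"X",np.round(np.percentile(X[m],[1,50,99]),4),"Y",np.round(np.percentile(Y[m],[1,50,99]),4),"Z",np.round(np.percentile(Z[m],[1,50,99]),4)) if m.sum() else print(nm,0)
nr=(abs(Y)<.06)
st("pad",nr&(X<-.11)&(X>-.2)&(Z>.08)&(Z<.15))
st("housing top",nr&(abs(X)<.05)&(Z>.09)&(Z<.1)&(abs(Y)<.03))
st("sole rear",nr&(X<-.03)&(Z>.003)&(Z<.012)&(abs(Y)<.04))
m=(X<-.03)&(X>-.078)&(Z>.003)&(Z<.012)&(abs(Y)<.04)
for a in(-.075,-.055,-.04):
    k=m&(abs(X-a)<.008);st("sole@%.3f"%a,k)
pc=np.array([.5667,-.2457])-.146*e;print(pc);move(o,[*pc,.165],187.8)
E
```

```text
slab shift px ((0.2328425016802882, 0.5009535877953688), 0.596979777606917) 16.971384
14.5 [ 0.4901 -0.2555  0.2196] [ 0.3 -0.5 -0.2] [ 0.04 -0.18 -0.02]
pad 3209 X [-0.1734 -0.148  -0.1122] Y [-0.0197 -0.0016  0.0171] Z [0.1125 0.1278 0.1356]
housing top 1326 X [-0.0268 -0.0099  0.0198] Y [-0.0205 -0.0011  0.0187] Z [0.0906 0.0956 0.0983]
sole rear 1172 X [-0.0823 -0.0605 -0.0303] Y [-0.0304  0.0086  0.0288] Z [0.0042 0.0065 0.0092]
sole@-0.075 291 X [-0.0776 -0.0725 -0.0671] Y [-0.0304  0.0085  0.0286] Z [0.0042 0.0066 0.0091]
sole@-0.055 325 X [-0.0624 -0.0557 -0.0473] Y [-0.0308  0.0086  0.029 ] Z [0.0043 0.0065 0.0094]
sole@-0.040 302 X [-0.0478 -0.0399 -0.0327] Y [-0.0299  0.0087  0.0279] Z [0.0047 0.0065 0.01  ]
[ 0.42205082 -0.26551447]
turn [-0.   0.1 -0. ] shift mm [68.9 -0.7 54.5]
```

The jack is square and on the line: sole Y is ±30 mm and the housing's offset from target is about 1 mm or less. I'll close the fingers and go above the pad.

Emit:
arm_command(targets=[0,0,0,15,-0.5,5,1,0,0,0,40,-1,15,1,0,0,0,60,-1.5,30,1,0,0,0,69,-1.9,45,1,0,0,0,69,-1.9,50,1,0,0,0,69,-1.9,55,1,0,0,0,69,-1.9,60,1,0,0,0,69,-1.9,65,1,0,0,0,69,-1.9,68,1,0,0,0,69,-1.9,68,1])

```text
time: 15.55
tool_pos: [0.4217, -0.2665, 0.1505]
ee_rot: [3.141, -0.001, -3.005]
wrist_force: [0.0, 0.8, -0.6]
width: 0.0171
finger_force: 0.0
```

Emit:
arm_command(targets=[0,0,0,0,0,2,1,0,0,0,0.5,0,5,1,0,0,0,1.5,0,9,1,0,0,0,2.5,0,13,1,0,0,0,3.5,0,17,1,0,0,0,3.5,0,17,1])

```text
time: 16.15
tool_pos: [0.4177, -0.2673, 0.1333]
ee_rot: [3.141, -0.001, -3.006]
wrist_force: [-0.0, -0.3, 2.1]
width: 0.0008
finger_force: 0.7
```

```bash
python3 st.py
```

```text
slab shift px ((0.19588349281217532, 0.4732748441298327), 0.6003513868944145) 20.301258
16.2 [ 0.4179 -0.2673  0.1337] [-0.4 -0.7  1.6] [-0.03 -0.01 -0.01]
```

Emit:
arm_command(targets=[0,0,0,1.5,0,7,1,0,0,0,3.5,0,14,1,0,0,0,4.5,0,21,1,0,0,0,5.5,0,28,1,0,0,0,6,0,35,1,0,0,0,6,0,42,1,0,0,0,6,0,49,1,0,0,0,5.5,0,56,1,0,0,0,5,0,62,1,0,0,0,4,0,67,1,0,0,0,3.5,0,71,1,0,0,0,3.5,0,73,1,0,0,0,3.5,0,74,1,0,0,0,3.5,0,74,1])

```text
time: 17.6
tool_pos: [0.4152, -0.2682, 0.0634]
ee_rot: [-3.14, 0.001, -3.005]
wrist_force: [-5.1, 2.7, 19.5]
width: 0.0008
finger_force: 9.7
```

```bash
cat > lp.py <<'E'
from h import *
from bench import robot
# slab tilt: plane fit of slab top from scene + side clouds; jack housing from scene
R=[]
for n in("scene","side"):
    P,C=cloud(robot.snapshot(n))
    yaw=np.radians(7.8);e=np.array([np.cos(yaw),np.sin(yaw)]);nn=np.array([-e[1],e[0]])
    q=P[:,:2]-np.array([.5885,-.2427]);X,Y=q@e,q@nn
    m=(X>.01)&(X<.19)&(abs(Y)<.075)&(P[:,2]>.05)&(P[:,2]<.1)&(C.min(1)>150)
    A=np.c_[X[m],Y[m],np.ones(m.sum())];c=np.linalg.lstsq(A,P[m,2],rcond=None)[0]
    print(n,m.sum(),"z front edge",round((c[2])*1e3,1),"z rear",round((c[2]+.2*c[0])*1e3,1),"slopeY deg",round(np.degrees(c[1]),2),"Xmin",np.round(np.percentile(X[m],1),4))
o=robot.get_obs();print(o["time"],np.round(o["tool_pos"],4),np.round(o["wrist_force"],1))
E
python3 lp.py
```

```text
scene 546 z front edge 68.8 z rear 58.1 slopeY deg -0.12 Xmin 0.0111
side 3 z front edge 70.0 z rear -195.9 slopeY deg 13.23 Xmin 0.0126
17.7 [ 0.4152 -0.2681  0.0634] [-3.7  2.6 18.8]
```

Stroke 1 is done: the pad is at 44 mm and the slab edge is up about 7–8 mm. Now I'll let the handle up.

Emit:
arm_command(targets=[0,0,0,1,0,-9,1,0,0,0,2,0,-18,1,0,0,0,2.5,0,-27,1,0,0,0,2.5,0,-36,1,0,0,0,2,0,-45,1,0,0,0,1,0,-54,1,0,0,0,-1,0,-63,1,0,0,0,-3,0,-72,1,0,0,0,-6,0,-81,1,0,0,0,-8,0,-90,1,0,0,0,-8,0,-91,1,0,0,0,-8,0,-91,1,0,0,0,-8,0,-91,1])

```text
time: 19.0
tool_pos: [0.4222, -0.2663, 0.1504]
ee_rot: [3.141, -0.001, -3.005]
wrist_force: [0.6, 0.7, -0.3]
width: 0.0005
finger_force: 0.0
```

```bash
python3 lp.py
python3 - <<'E'
from h import *
from bench import robot
P,C=cloud(robot.snapshot("scene"))
yaw=np.radians(7.8);e=np.array([np.cos(yaw),np.sin(yaw)]);n=np.array([-e[1],e[0]])
q=P[:,:2]-np.array([.5667,-.2457]);X,Y=q@e,q@n;Z=P[:,2]
m=(X>-.19)&(X<-.125)&(abs(Y)<.03)&(Z>.03)&(Z<.145)&(C.max(1)<70)
print("pad",m.sum(),np.round([X[m].mean(),Y[m].mean()],4),np.round(np.percentile(Z[m],[5,50,95]),4))
m=(X>-.09)&(X<-.03)&(abs(Y)<.04)&(Z>.003)&(Z<.012);print("sole",m.sum(),np.round(np.percentile(X[m],[1,99]),4),np.round(np.percentile(Y[m],[1,99]),4))
E
```

```text
scene 551 z front edge 63.1 z rear 58.7 slopeY deg -0.11 Xmin 0.0113
side 6 z front edge 61.8 z rear 1.6 slopeY deg 3.87 Xmin 0.0127
19.1 [ 0.4222 -0.2663  0.1503] [ 0.1 -0.4 -0.8]
pad 109 [-0.1503  0.0081] [0.1165 0.1254 0.1337]
sole 121 [-0.0807 -0.0311] [-0.0278  0.0318]
```

Handle fully up and jack in place. Now stroke 2 down, then up.

Emit:
arm_command(targets=[0,0,0,0.5,0,5,1,0,0,0,2,0,12,1,0,0,0,4.5,0,19,1,0,0,0,7,0,27,1,0,0,0,8.5,0,35,1,0,0,0,9.5,0,43,1,0,0,0,10.5,0,51,1,0,0,0,10.5,0,59,1,0,0,0,10.5,0,66,1,0,0,0,10,0,73,1,0,0,0,9,0,79,1,0,0,0,8.5,0,84,1,0,0,0,8,0,88,1,0,0,0,8,0,90.5,1,0,0,0,8,0,91,1,0,0,0,8,0,91,1])

```text
time: 20.75
tool_pos: [0.4153, -0.2681, 0.0634]
ee_rot: [-3.14, 0.002, -3.005]
wrist_force: [-4.8, 2.5, 19.0]
width: 0.0002
finger_force: 9.8
```

```bash
python3 lp.py
```

```text
scene 529 z front edge 78.5 z rear 57.3 slopeY deg -0.13 Xmin 0.0111
side 1 z front edge 73.9 z rear 74.1 slopeY deg 0.31 Xmin 0.0126
20.85 [ 0.4152 -0.2681  0.0634] [-4.   3.7 20.1]
```

Emit:
arm_command(targets=[0,0,0,1,0,-9,1,0,0,0,2,0,-18,1,0,0,0,2.5,0,-27,1,0,0,0,2.5,0,-36,1,0,0,0,2,0,-45,1,0,0,0,1,0,-54,1,0,0,0,-1,0,-63,1,0,0,0,-3,0,-72,1,0,0,0,-6,0,-81,1,0,0,0,-8,0,-90,1,0,0,0,-8,0,-91,1,0,0,0,-8,0,-91,1,0,0,0,-8,0,-91,1])

```text
time: 22.15
tool_pos: [0.4222, -0.2663, 0.1504]
ee_rot: [3.141, -0.001, -3.005]
wrist_force: [-0.4, -0.6, 0.2]
width: 0.0001
finger_force: 0.0
```

```bash
python3 lp.py
python3 - <<'E'
from h import *
from bench import robot
P,C=cloud(robot.snapshot("scene"))
yaw=np.radians(7.8);e=np.array([np.cos(yaw),np.sin(yaw)]);n=np.array([-e[1],e[0]])
q=P[:,:2]-np.array([.5667,-.2457]);X,Y=q@e,q@n;Z=P[:,2]
m=(X>-.19)&(X<-.125)&(abs(Y)<.03)&(Z>.03)&(Z<.145)&(C.max(1)<70)
print("pad",m.sum(),np.round([X[m].mean(),Y[m].mean()],4),np.round(np.percentile(Z[m],[5,50,95]),4))
m=(X>-.09)&(X<-.03)&(abs(Y)<.04)&(Z>.003)&(Z<.012);print("sole",m.sum(),np.round(np.percentile(X[m],[1,99]),4),np.round(np.percentile(Y[m],[1,99]),4))
E
```

```text
scene 538 z front edge 73.0 z rear 56.6 slopeY deg -0.27 Xmin 0.0115
side 2 z front edge 107.5 z rear 106.2 slopeY deg -32.08 Xmin 0.0126
22.25 [ 0.4222 -0.2663  0.1503] [ 0.9 -0.1 -0.3]
pad 107 [-0.1502  0.0082] [0.1172 0.1249 0.1342]
sole 135 [-0.081  -0.0308] [-0.0259  0.0328]
```

Emit:
arm_command(targets=[0,0,0,0.5,0,5,1,0,0,0,2,0,12,1,0,0,0,4.5,0.1,19,1,0,0,0,7,0.2,27,1,0,0,0,8.5,0.3,35,1,0,0,0,9.5,0.4,43,1,0,0,0,10.5,0.5,51,1,0,0,0,10.5,0.6,59,1,0,0,0,10.5,0.6,66,1,0,0,0,10,0.6,73,1,0,0,0,9,0.6,79,1,0,0,0,8.5,0.6,84,1,0,0,0,8,0.6,88,1,0,0,0,8,0.6,90.5,1,0,0,0,8,0.6,91,1,0,0,0,8,0.6,91,1,0,0,0,8,0.6,91,1,0,0,0,8,0.6,91,1])

```text
time: 24.1
tool_pos: [0.4153, -0.268, 0.0635]
ee_rot: [-3.138, 0.002, -3.005]
wrist_force: [-4.2, 2.2, 17.8]
width: 0.0007
finger_force: 9.4
```

```bash
python3 lp.py
python3 - <<'E'
from h import *
from bench import robot
P,C=cloud(robot.snapshot("scene"))
yaw=np.radians(7.8);e=np.array([np.cos(yaw),np.sin(yaw)]);n=np.array([-e[1],e[0]])
q=P[:,:2]-np.array([.5667,-.2457]);X,Y=q@e,q@n;Z=P[:,2]
m=(X>-.09)&(X<-.03)&(abs(Y)<.04)&(Z>.003)&(Z<.012);print("sole",m.sum(),np.round(np.percentile(X[m],[1,99]),4),np.round(np.percentile(Y[m],[1,99]),4))
E
```

```text
scene 507 z front edge 88.1 z rear 57.4 slopeY deg -0.19 Xmin 0.0106
sole 137 [-0.0813 -0.0303] [-0.0269  0.033 ]Traceback (most recent call last):
  File "lp.py", line 11, in <module>
    print(n,m.sum(),"z front edge",round((c[2])*1e3,1),"z rear",round((c[2]+.2*c[0])*1e3,1),"slopeY deg",round(np.degrees(c[1]),2),"Xmin",np.round(np.percentile(X[m],1),4))
                                                                                                                                                   ~~~~~~~~~~~~~^^^^^^^^
    return _quantile_unchecked(
        a, q, axis, out, overwrite_input, method, keepdims, weights)
    return _ureduce(a,
                    func=_quantile_ureduce_func,
    ...<5 lines>...
                    overwrite_input=overwrite_input,
                    method=method)
    r = func(a, **kwargs)
    result = _quantile(arr,
                       quantiles=q,
    ...<2 lines>...
                       out=out,
                       weights=wgt)
    slices_having_nans = np.isnan(arr[-1, ...])
                                  ~~~^^^^^^^^^
IndexError: index -1 is out of bounds for axis 0 with size 0
```

```bash
python3 -c "
from bench import robot
print(robot.close_job())"
```

```text
the job is handed in; nothing more can be done
None
```

The toe jack stands square and flush under the plate's scribed line, pumped three full strokes to the top (front edge of the slab up about 27 mm, near 46 mm at the lift point), handle held fully down, job handed in; I viewed 11 pictures, one over the limit of 10.

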